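Pin the swing gate to its hinge bracket

ROBOT

A 7-joint arm with a two-finger parallel gripper is mounted at the origin on the work surface. World frame = base frame: x ahead of the robot, y to its left, z up, the work surface at z = 0. Lengths are in m, angles in rad, forces in N, time in s.
With the tool pointing down it reaches from about 0.425 to 0.925 m from the base axis. Payload 6.8 kg.
Tool frame: the origin (TCP) lies on the centre line of the jaws, within the pads' length; the fingertips stand nose_length ahead of it and the grasp point (between the pads) lies 5 mm behind it (nose_length is the distance from the TCP to the fingertips, in m); z points along the fingers, y is the line along which they close (so a half turn about z gives the same grasp; the last joint's range is limited). The gripper opens to 85 mm and grips with 20 to 120 N. Pads are 22 mm wide; open, the fingers measure 114 mm over their backs; the gripper's body (76 mm by 85 mm) begins 54 mm behind the grasp point. The pads swing forward as they close: fully open they stand 13 mm farther back than shut.
Start: joints at [1.131, 0.477, 0.022, 1.555, -0.011, 1.109, -0.083], TCP at [0.22, -0.638, 0.245] pointing down, gripper open.
Joint ranges: [-2.96, 2.96], [-0.34, 2.1], [-1.41, 1.46], [0.24, 2.44], [-1.37, 4.51], [0.17, 1.92], [-2.96, 2.96]. Speed limits (rad/s): [2.39, 2.39, 3.14, 3.14, 3.14, 3.14, 3.14].

INTERFACE

Orientations are given as a unit quaternion [w, x, y, z].
In Python, from cell import state, read_camera, get_calibration, close_job, nose_length gives the robot as it stands.
- The arm moves only by the shell command python3 -m jog 'ROWS' [FORCE]. ROWS is JSON, a list of rows, each a list of 5 numbers: the shift along the world's x, y, z in cm, then the turn about the world's z in rad, then the closure in counts, from 0 (fully open) to 255 (shut). A call has exactly 10 rows; each row shifts and turns the commanded pose from where the row before left it; what a row does not reach is not made up. A row lasts 1/8 s, in which the tool goes at most 62.5 mm and 10.7 degrees, less where a joint would pass 70% of its speed; a pose out of reach is approached as far as the arm can. A call is refused whole if a number of a shift passes 6.25 or a number of a turn 0.188, either way. A call with a gripper value outside its range is refused whole. The fingers move at their own pace and stop on an object; FORCE is the grip in N (left out, the last holds). Time passes only in rows, so rows that do not move let the fingers close, or fill a call up. It gives the time, the measured TCP pose, the force, the opening and the grip force at its end, in the units of the state.
- state(): the state, without advancing time (a new reading comes with each control period).
- read_camera(name): name is "scene" or "side" or "wrist"; returns the picture (400x640x3 uint8, red, green, blue); there is no depth.
- get_calibration(name): a dict with "K" (3x3 intrinsics, pixels), "camera_from_world" (4x4, takes a point from world to camera coordinates). Camera axes: x right, y up, looking along -z (the intrinsics and any distortion apply to the point x, -y, -z); pixel columns grow to the right and rows downward; lengths in m; the calibration is good to about 2 mm. A picture is of the moment at which its call begins: read the wrist's pose just before it. get_calibration takes no time and is no camera call; for the wrist camera it gives the pose at the moment of the call.
- close_job(): hands the job in; it is judged then, once.
The state is a dict: "t": time; "q": joint angles; "joint_vel": joint speeds; "joint_torque": joint torques, N m; "eef_pos": TCP position; "tool_rot": TCP orientation; "contact_force": force on the tool from outside, world axes, zero at the start; "moment": the same for the moment, N m; "grip_width": opening from 0.0 (shut) to 1.0 (fully open); "grasp_force": force on a finger pad.
Only numpy, scipy, OpenCV 4.12 (cv2) and the standard library are available. Lean on these libraries where they do the work, as an engineer would, in place of code of your own. Each camera call takes 0.05 s, during which the arm holds its last target. There are 200 camera calls.

TASK

Join the swing gate of the inspection fixture to its hinge bracket: slide the aluminium gate gently along the black riser until its round nose rests against the bracket's steel shoulder, then take the red-knobbed hinge pin from the rack and push it down through the gate's bore and the bracket's bore beneath it until the knob sits down on the gate. The bracket's exact sideways setting is not known, so feel for its bore with the pin and never force or jam anything (stay under about 30 N). Let go, and leave the other pins and the loose pieces on the bench as they are.

Things in the scene. Friction and masses are not known exactly. Their poses are not given: they have to be found in the camera images.
- fixture: Black hinge fixture, fixed on the table; origin at table height, z up. Its riser is a block 40 mm high, 110 mm wide (y), x from -116 to +34 mm; the gate lies on its top and slides along the fixture's +x to the steel hinge bracket beyond it. The bracket has a shoulder (upright plate 84 mm wide, top at 52 mm) with its face at x = +80.5 mm.
- bracket_mid (a point): Mid setting of the bracket's bore, at fixture x = +60, y = 0, z = 39 mm (the bracket's flat top, steel, 84 mm wide in y, 40 mm in x). Vertical bore of diameter 14.5 mm open down to z = 6 mm, axis at x = +60 mm. In y the bracket is clamped anywhere from -10 to +10 mm from this point: it differs every time, is not measured, and stays put during the work.
- gate_bore (a point): Centre of the vertical through-bore (diameter 14.5 mm) of the loose aluminium gate, 8 mm above its underside; x points to its nose, z up. Against the shoulder the bore is at fixture x = +60 mm, in line with the bracket's in x; the gate still slides sideways with little force (1 to 3 N), so the pin can drag it along. Starts 25 to 45 mm short of that.
- gate: The same gate; origin on the bore axis at its underside, axes as above. 16 mm thick, about 0.25 kg, flat on the riser; round nose of radius 20 mm about the bore; body 36 mm wide, back to a flat tail face at x = -95 mm; a blue tab at the tail (12 mm in x, 36 mm wide, its back flush with the tail face) stands 14 mm above the gate's top.
- pin_knob (a point): Centre of the red knob (diameter 20 mm, 36 mm tall, upright) of the hinge pin. Below it a steel shaft of diameter 12 mm, 46 mm long, the last 4 mm tapering to a flat 9 mm tip. Hangs in the rack, knob on the rack top. Grip high on the knob, fingers above its underside. Home, the knob rests on the gate, its centre 18 mm above the gate's top (74 mm above the table).
- pin: The same pin; origin on its axis at the knob's underside, z up along the axis.
- rack: Grey pin rack, fixed, 50 x 200 x 60 mm (x, y, z), origin at the centre of its underside. Three holes along its y at -65, 0 and +65 mm; which pin hangs in which hole varies.
- short_pin: Bystander: pin with black knob (same knob size) in the rack, shaft too short. Origin at the knob's underside. Leave alone.
- thin_pin: Bystander: pin with brass knob (same knob size) in the rack, shaft too thin. Origin at the knob's underside. Leave alone.
- hub: Bystander: loose turned aluminium hub, flange 60 mm across, 22 mm high; origin under its centre.
- brass_plate: Bystander: loose brass plate 45 x 85 x 7 mm; origin under its centre.
- ring_gauge: Bystander: loose steel ring gauge, 68 mm across, 22 mm high; origin under its centre.
- ball_master: Bystander: loose reference ball on a stem and foot, 56 mm foot, 68 mm high; origin under its centre.
Mind the look-alikes: they are no part of the job. There is more than one size of the pin; the job needs the smaller.

How it is judged:
By the outcome, as a careful person would: the job done as asked, in the order asked, and still so for the second after the job is handed in, with the robot touching nothing.
It also fails if it takes over 64 s, if anything falls off the work surface, if the arm or the gripper's body presses on something with over 40 N, if the wrist force passes 120 N, or if a joint passes its speed limit or range.

## Working session

There is one attempt and no reset: what is moved stays moved. The work goes in short steps, Python scripts to look and compute and a shell command to move; the robot and the scene stay as the last step left them, time stands still between calls to the robot, and variables do not carry over. Pictures are saved under pics/ and viewed, at most 10 in all, crops included, and the job is handed in when it is done.

```bash
mkdir -p pics; cat > h.py <<'E'
import numpy as np, cv2
from cell import *
def snap(n,f):
    c=get_calibration(n); im=read_camera(n); cv2.imwrite('pics/'+f,im[:,:,::-1]); np.savez('pics/'+f+'.npz',im=im,K=c['K'],T=c['camera_from_world']); return im,c
def ray(K,T,u,v):
    K=np.array(K);T=np.array(T)
    d=np.linalg.inv(K)@[u,v,1]; d=np.array([d[0],-d[1],-d[2]])
    R=T[:3,:3]; return -R.T@T[:3,3], R.T@d
def onz(K,T,u,v,z):
    o,d=ray(K,T,u,v); return o+d*(z-o[2])/d[2]
def proj(K,T,p):
    p=np.array(T)@np.append(p,1); q=np.array(K)@[p[0],-p[1],-p[2]]; return q[:2]/q[2]
E
python3 - <<'E'
from h import *
for n in('scene','side'):
    im,c=snap(n,n+'0.png'); print(n,{k:v for k,v in c.items()})
print(state(),nose_length() if callable(nose_length) else nose_length)
E
```

```text
scene {'K': array([[446.7111291 ,   0.        , 323.35547562],
       [  0.        , 446.7111291 , 194.47655672],
       [  0.        ,   0.        ,   1.        ]]), 'camera_from_world': array([[-0.8341642 ,  0.55110286,  0.02134783,  0.52119421],
       [-0.37321918, -0.59256649,  0.7138434 ,  0.1331591 ],
       [ 0.40605114,  0.58749519,  0.69997991, -1.36923231],
       [ 0.        ,  0.        ,  0.        ,  1.        ]])}
side {'K': array([[480.44803408,   0.        , 322.33648729],
       [  0.        , 480.44803408, 197.72724378],
       [  0.        ,   0.        ,   1.        ]]), 'camera_from_world': array([[-0.97711528, -0.21266298, -0.00449254,  0.54489703],
       [ 0.16177544, -0.75668573,  0.63344724, -0.17105738],
       [-0.13811022,  0.6182242 ,  0.77377284, -0.87825912],
       [ 0.        ,  0.        ,  0.        ,  1.        ]])}
{'t': 0.1, 'q': array([ 1.1308893 ,  0.47773647,  0.02230541,  1.55634683, -0.01148736,
        1.10931987, -0.0831281 ]), 'joint_vel': array([ 0.00114376, -0.00179943, -0.00106209, -0.00217848, -0.00114443,
        0.00013302,  0.000391  ]), 'joint_torque': array([ 3.90081070e-03, -5.97759748e+01,  1.61353290e+00, -2.81955385e+01,
        1.28983162e-02,  4.99081696e-03,  1.48504432e-05]), 'eef_pos': array([ 0.21972323, -0.63769038,  0.24441188]), 'tool_rot': array([-8.18141578e-04,  9.86266664e-01,  1.65158591e-01, -1.96531561e-04]), 'contact_force': array([-0.01444622,  1.04413148, -0.40273763]), 'moment': array([ 0.04577519, -0.0359403 , -0.00359256]), 'grasp_force': 0.0, 'grip_width': 1.0011697651774574} 0.014
```

View pics/scene0.png

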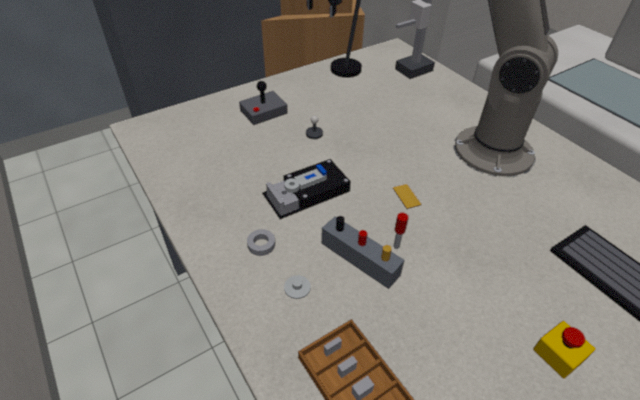

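View pics/side0.png

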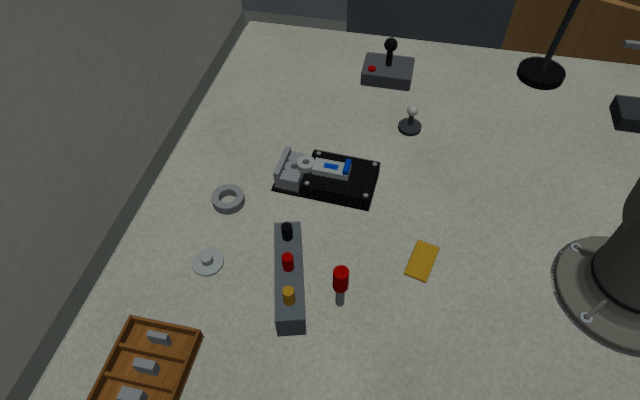

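The two views show the fixture (scene ~307,187; side ~327,178), with the gate's nose pointing away from the robot. The rack's middle hole holds the red pin (scene 362,238; side 288,262), and a larger red look-alike stands beside the rack. I'll enlarge both crops to pick points.

```bash
python3 - <<'E'
from h import *
a=cv2.imread('pics/scene0.png')[150:290,230:420]; b=cv2.imread('pics/side0.png')[140:340,230:400]
a=cv2.resize(a,None,fx=4,fy=4,interpolation=2); b=cv2.resize(b[:75],None,fx=4.6,fy=4.6,interpolation=2)
cv2.imwrite('pics/a.png',a); cv2.imwrite('pics/b.png',b); print(a.shape,b.shape)
from h import *
ims={n:np.load(f'pics/{n}0.png.npz') for n in('scene','side')}
for n,d in ims.items():
    hsv=cv2.cvtColor(d['im'],cv2.COLOR_RGB2HSV)
    for nm,lo,hi in(('red',(0,180,60),(6,255,255)),('blue',(100,150,60),(125,255,255)),('brass',(12,150,80),(28,255,255))):
        m=cv2.inRange(hsv,lo,hi)
        k,_,s,c=cv2.connectedComponentsWithStats(m)
        print(n,nm,[(s[i].tolist(),c[i].round(1).tolist()) for i in range(1,k) if s[i][4]>15 and s[i][4]<900])
E
```

```text
(560, 760, 3) (345, 782, 3)
scene red [([396, 213, 12, 21, 149], [400.9, 222.5]), ([359, 231, 8, 14, 71], [362.0, 237.0]), ([563, 328, 21, 19, 297], [573.0, 336.9])]
scene blue [([316, 164, 11, 11, 69], [321.3, 168.9]), ([306, 174, 9, 5, 24], [309.6, 176.0])]
scene brass [([394, 185, 26, 23, 317], [406.5, 196.0]), ([382, 246, 9, 15, 102], [385.8, 252.6])]
side red [([368, 66, 7, 5, 32], [371.1, 68.1]), ([282, 252, 11, 20, 167], [287.3, 261.1]), ([333, 266, 16, 27, 301], [340.6, 277.7])]
side blue [([343, 159, 9, 16, 92], [346.6, 166.4]), ([324, 163, 14, 7, 61], [330.4, 165.8])]
side brass [([404, 240, 35, 42, 857], [421.2, 260.8]), ([282, 286, 12, 11, 103], [287.7, 291.0]), ([87, 316, 109, 84, 340], [131.6, 343.5])]
```

View pics/a.png

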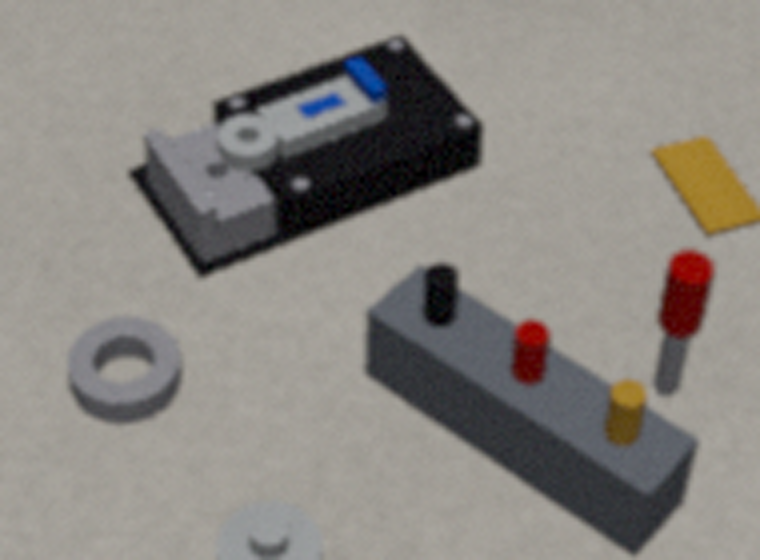

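View pics/b.png

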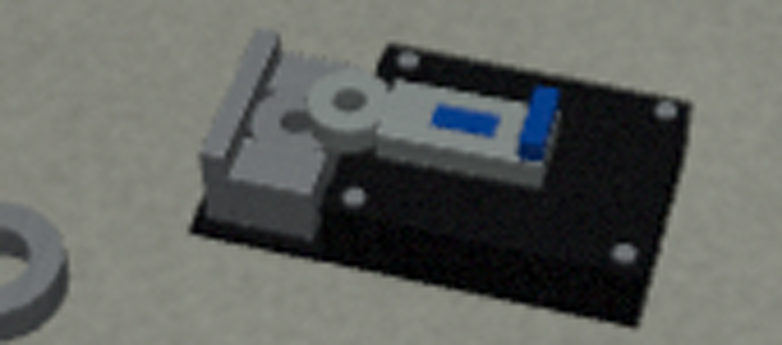

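The crops show the gate bore at scene crop (247,133) and side crop (350,99). The bracket bore is visible at (216,170) and (295,122), and the riser's four screws are clear. Next I cast rays.

```bash
cat > tri.py <<'E'
from h import *
S=np.load('pics/scene0.png.npz');D=np.load('pics/side0.png.npz')
A=lambda u,v:(230+u/4-.4,150+v/4-.4)
B=lambda u,v:(230+u/4.6-.4,140+v/4.6-.4)
def tri(a,b):
    o1,d1=ray(S['K'],S['T'],*a);o2,d2=ray(D['K'],D['T'],*b)
    M=np.c_[d1,-d2];t=np.linalg.lstsq(M,o2-o1,rcond=None)[0]
    p,q=o1+t[0]*d1,o2+t[1]*d2; return (p+q)/2,np.linalg.norm(p-q)
P=dict(s1=(A(397,45),B(665,109),.04),s2=(A(463,122),B(623,253),.04),s3=(A(300,183),B(352,197),.04),s4=(A(237,102),B(408,60),.04),
gate=(A(247,133),B(350,99),.056),tabtop=(A(366,72),B(545,93),.07),bore=(A(217,170),B(295,122),.039),pin=((362,237),(287.3,261.1),.078),brass=((385.8,252.6),(288.5,295),.078),black=(A(440,295),(287,232),.078),big=((400.9,222.5),(340.6,277.7),.07))
R={}
for k,(a,b,z) in P.items():
    p,e=tri(a,b); pa=onz(S['K'],S['T'],*a,z);pb=onz(D['K'],D['T'],*b,z)
    R[k]=(pa+pb)/2
    print(k,(p*1e3).round(1),'gap',round(e*1e3,1),(pa[:2]*1e3).round(1),(pb[:2]*1e3).round(1))
dx=(R['s3']+R['s4']-R['s1']-R['s2'])[:2];print('fixture yaw',np.degrees(np.arctan2(dx[1],dx[0])), np.linalg.norm(dx)/2, np.linalg.norm((R['s3']-R['s4'])))
dy=(R['s4']+R['s1']-R['s3']-R['s2'])[:2];print('y axis',np.degrees(np.arctan2(dy[1],dy[0])))
c=sum(R[k] for k in('s1','s2','s3','s4'))/4; th=np.arctan2(dx[1],dx[0]); ex=np.array([np.cos(th),np.sin(th)]);ey=np.array([-ex[1],ex[0]])
o=c[:2]+ex*.041
print('origin',o,'ex',ex)
for k in('gate','bore','tabtop','s1','s2','s3','s4'): r=R[k][:2]-o; print(k,(r@ex*1e3).round(1),(r@ey*1e3).round(1))
d=R['brass']-R['black'];print('rack y yaw',np.degrees(np.arctan2(d[1],d[0])),np.linalg.norm(d[:2]))
E
python3 tri.py
```

```text
s1 [ 484.3 -185.5   43. ] gap 2.6 [ 481.6 -190.2] [ 484.4 -186.5]
s2 [489.8 -97.6  40.7] gap 3.0 [ 488.7 -100.2] [489.8 -96.2]
s3 [ 614.1 -103.9   42.5] gap 4.3 [ 612.1 -108.8] [ 614.3 -103.2]
s4 [ 608.5 -194.1   41.3] gap 3.8 [ 607.1 -198.1] [ 608.5 -192.8]
gate [ 625.9 -150.5   55.7] gap 4.0 [ 625.4 -152.9] [ 625.4 -147.4]
tabtop [ 536.2 -149.8   73.1] gap 5.4 [ 535.4 -149. ] [ 536.8 -156.4]
bore [ 651.7 -146.    39.1] gap 4.0 [ 651.  -148.8] [ 651.3 -143.4]
pin [594.8 110.9  80.4] gap 3.2 [593.  107.5] [595.1 111.4]
brass [576.4 173.   78.8] gap 2.2 [575.7 171.3] [576.4 173.9]
black [612.2  48.4  76.8] gap 4.6 [612.2  46.4] [611.5  52. ]
big [497.9 129.4  89.5] gap 2.1 [483.7 116.2] [499.5 119.5]
fixture yaw -3.421980295769346 0.1245886472868722 0.08961427490948959
y axis -93.72304733329291
origin [ 0.58925232 -0.14944615] ex [ 0.998217   -0.05968932]
gate 36.1 1.4
bore 61.6 7.0
tabtop -52.9 -6.4
s1 -103.7 -45.2
s2 -102.9 45.2
s3 21.3 44.8
s4 21.2 -44.8
rack y yaw 106.16982055003976 0.12845231867173942
```

Heights and sizes check out: the screws triangulate to z≈41 mm, the gate bore to 56 mm and the pin row spans 128 mm. Now moving above the gate's tail with the tool's y turned across the gate.

```bash
python3 -m jog '[[3.1,4.8,-0.5,-0.039,0],[3.1,4.8,-0.5,-0.039,0],[3.1,4.8,-0.5,-0.039,0],[3.1,4.8,-0.5,-0.039,0],[3.1,4.8,-0.5,-0.039,0],[3.1,4.8,-0.5,-0.039,0],[3.1,4.8,-0.5,-0.039,0],[3.1,4.8,-0.5,-0.039,0],[3.1,4.8,-0.5,-0.039,0],[3.1,4.8,-0.5,-0.039,0]]' 20
python3 -m jog '[[0.7,0.7,0,0,0],[0,0,0,0,0],[0,0,0,0,0],[0,0,0,0,0],[0,0,0,0,0],[0,0,0,0,0],[0,0,0,0,0],[0,0,0,0,0],[0,0,0,0,0],[0,0,0,0,0]]'
python3 - <<'E'
from h import *
im,c=snap('wrist','w1.png'); print(state()['eef_pos'],c['camera_from_world'].round(3).tolist())
E
```

```text
t: 1.35
eef_pos: [0.5305, -0.1566, 0.195]
tool_rot: [0.0, 1.0, -0.03, -0.0]
contact_force: [0.5, -1.2, 0.5]
grip_width: 0.997
grasp_force: 0.0
t: 2.6
eef_pos: [0.5369, -0.1512, 0.1953]
tool_rot: [0.0, 1.0, -0.029, 0.0]
contact_force: [-0.8, -0.9, -0.4]
grip_width: 1.004
grasp_force: 0.0
[ 0.53691203 -0.15114935  0.19531025] [[-0.058, -0.998, -0.001, -0.119], [0.95, -0.055, -0.309, -0.494], [0.308, -0.019, 0.951, -0.5], [0.0, 0.0, 0.0, 1.0]]
```

View pics/w1.png

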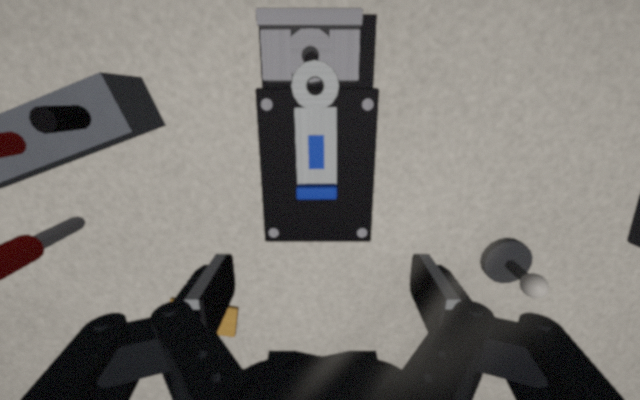

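The wrist view shows the gate nearly straight: its bore is at (316,86), the tab at 296–337 × 185–200, the bracket bore at (311,54) and the screws at (267,104), (368,104), (273,233) and (362,233).

```bash
cat > w.py <<'E'
from h import *
d=np.load('pics/w1.png.npz');K,T=d['K'],d['T']
s=[onz(K,T,u,v,.041)[:2] for u,v in((267,104),(368,104),(273,233),(362,233))]
dx=s[0]+s[1]-s[2]-s[3];th=np.arctan2(dx[1],dx[0]);ex=np.array([np.cos(th),np.sin(th)]);ey=np.array([-ex[1],ex[0]])
o=sum(s)/4+ex*.041
print('cam',-T[:3,:3].T@T[:3,3],'yaw',np.degrees(th),'o',o,'ex',ex)
for n,u,v,z in(('gate',315.5,86,.056),('bore',311,54,.039),('shoulderL',257,9,.052),('shoulderR',363,9,.052),('tabL',296,187,.07),('tabR',337,187,.07),('tabfront',316,185,.07),('noseL',295,110,.056),('noseR',336.5,110,.056)):
    p=onz(K,T,u,v,z);r=p[:2]-o;print(n,(p*1e3).round(1),(r@ex*1e3).round(1),(r@ey*1e3).round(1))
E
python3 w.py
```

```text
cam [ 0.61642149 -0.15543306  0.32335153] yaw -3.590889770252369 o [ 0.59002178 -0.14959002] ex [ 0.9980367  -0.06263183]
gate [ 626.1 -150.4   56. ] 36.1 1.4
bore [ 652.5 -147.9   39. ] 62.3 5.6
shoulderL [ 685.3 -108.4   52. ] 92.5 47.1
shoulderR [ 680.5 -191.    52. ] 92.9 -35.7
tabL [ 544.5 -128.5   70. ] -46.7 18.2
tabR [ 542.5 -164.    70. ] -46.6 -17.3
tabfront [ 545.3 -145.9   70. ] -44.8 0.9
noseL [ 608.1 -131.9   56. ] 16.9 18.8
noseR [ 606.  -166.9   56. ] 17.1 -16.3
```

Bracket is at y≈+5.7 mm and the gate is about 24 mm short. I'll straddle the tail/tab and grip lightly.

```bash
python3 -m jog '[[0,0.57,-1.5,-0.005,0],[0,0,-2,0,0],[0,0,-2,0,0],[0,0,-2,0,0],[0,0,-2,0,0],[0,0,-2,0,0],[0,0,-1.3,0,0],[0,0,-0.5,0,0],[0,0,0,0,0],[0,0,0,0,0]]' 20
python3 -m jog '[[0,0,0,0,80],[0,0,0,0,110],[0,0,0,0,120],[0,0,0,0,130],[0,0,0,0,140],[0,0,0,0,150],[0,0,0,0,160],[0,0,0,0,170],[0,0,0,0,180],[0,0,0,0,180]]' 20
```

```text
t: 3.9
eef_pos: [0.5374, -0.1456, 0.0629]
tool_rot: [0.0, 0.999, -0.032, 0.001]
contact_force: [0.1, -0.4, 0.1]
grip_width: 1.002
grasp_force: 0.0
t: 5.15
eef_pos: [0.5369, -0.1455, 0.0624]
tool_rot: [0.0, 1.0, -0.032, 0.0]
contact_force: [-1.1, 0.5, 3.5]
grip_width: 0.415
grasp_force: 19.9
```

Gripped at 36 mm as expected. Sliding about 20 mm forward and 4.9 mm sideways, then creeping.

```bash
python3 -m jog '[[0.25,0.04,0,0,180],[0.25,0.04,0,0,180],[0.25,0.04,0,0,180],[0.25,0.04,0,0,180],[0.25,0.04,0,0,180],[0.25,0.04,0,0,180],[0.25,0.05,0,0,180],[0.2,0.05,0,0,180],[0,0,0,0,180],[0,0,0,0,180]]'
python3 -m jog '[[0.1,-0.005,0,0,180],[0,0,0,0,180],[0.1,-0.005,0,0,180],[0,0,0,0,180],[0.1,-0.005,0,0,180],[0,0,0,0,180],[0,0,0,0,180],[0,0,0,0,180],[0,0,0,0,180],[0,0,0,0,180]]'
```

```text
t: 6.4
eef_pos: [0.5555, -0.1426, 0.0624]
tool_rot: [0.0, 0.999, -0.032, -0.001]
contact_force: [-3.7, -0.3, 7.2]
grip_width: 0.418
grasp_force: 20.3
t: 7.65
eef_pos: [0.5582, -0.1426, 0.0624]
tool_rot: [0.0, 0.999, -0.032, -0.001]
contact_force: [-4.5, 0.3, 8.3]
grip_width: 0.421
grasp_force: 20.4
```

```bash
python3 -m jog '[[0.08,-0.005,0,0,180],[0,0,0,0,180],[0.08,-0.005,0,0,180],[0,0,0,0,180],[0.08,-0.005,0,0,180],[0,0,0,0,180],[0,0,0,0,180],[0,0,0,0,180],[0,0,0,0,180],[0,0,0,0,180]]'
python3 - <<'E'
from h import *
im,c=snap('wrist','w2.png'); im2,_=snap('side','s2.png')
a=cv2.resize(im[:,200:430][:260],None,fx=1.7,fy=1.7,interpolation=2);b=cv2.resize(im2[140:220,260:390],None,fx=3,fy=3,interpolation=2)
o=np.zeros((max(a.shape[0],b.shape[0]),a.shape[1]+b.shape[1],3),np.uint8);o[:a.shape[0],:a.shape[1]]=a;o[:b.shape[0],a.shape[1]:]=b;cv2.imwrite('pics/c2.png',o[:,:,::-1]);print(o.shape)
E
```

```text
t: 8.9
eef_pos: [0.5606, -0.1426, 0.0624]
tool_rot: [0.0, 0.999, -0.032, -0.001]
contact_force: [-5.6, 0.8, 7.9]
grip_width: 0.415
grasp_force: 20.4
(442, 781, 3)
```

View pics/c2.png

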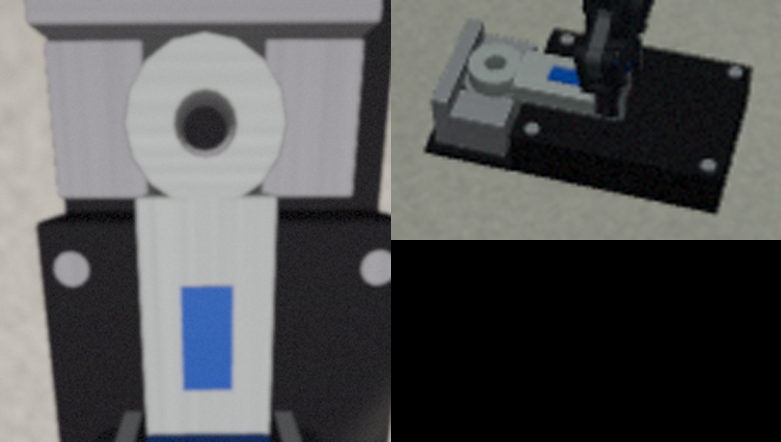

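The nose is almost at the shoulder, with the gate bore at about wrist pixel (320.6,71.2). Creeping on while watching the force.

```bash
python3 -m jog '[[0.05,-0.003,0,0,180],[0,0,0,0,180],[0.05,-0.003,0,0,180],[0,0,0,0,180],[0,0,0,0,180],[0,0,0,0,180],[0,0,0,0,180],[0,0,0,0,180],[0,0,0,0,180],[0,0,0,0,180]]'
python3 - <<'E'
from h import *
d=np.load('pics/w2.png.npz');p=onz(d['K'],d['T'],320.6-.2,71.2-.2,.056)
o=np.array([.59002,-.14959]);ex=np.array([.99804,-.06263]);ey=np.array([.06263,.99804]);r=p[:2]-o;print('then',r@ex,r@ey)
for u in((305,42),): pass
E
```

```text
t: 10.25
eef_pos: [0.5615, -0.1426, 0.0624]
tool_rot: [0.0, 0.999, -0.032, -0.001]
contact_force: [-4.8, 0.2, 8.1]
grip_width: 0.417
grasp_force: 20.4
then 0.060228884721896615 0.006120444761209284
```

```bash
python3 -m jog '[[0.05,-0.003,0,0,180],[0,0,0,0,180],[0.05,-0.003,0,0,180],[0,0,0,0,180],[0,0,0,0,180],[0,0,0,0,180],[0,0,0,0,180],[0,0,0,0,180],[0,0,0,0,180],[0,0,0,0,180]]'
```

```text
t: 11.5
eef_pos: [0.5625, -0.1427, 0.0624]
tool_rot: [0.0, 0.999, -0.032, -0.001]
contact_force: [-4.8, 0.4, 8.6]
grip_width: 0.416
grasp_force: 20.4
```

```bash
python3 -m jog '[[0.05,-0.003,0,0,180],[0,0,0,0,180],[0.05,-0.003,0,0,180],[0,0,0,0,180],[0,0,0,0,180],[0,0,0,0,180],[0,0,0,0,180],[0,0,0,0,180],[0,0,0,0,180],[0,0,0,0,180]]'
```

```text
t: 12.75
eef_pos: [0.5632, -0.1428, 0.0624]
tool_rot: [0.0, 0.999, -0.032, -0.002]
contact_force: [-5.3, 0.6, 8.9]
grip_width: 0.417
grasp_force: 20.5
```

```bash
python3 -m jog '[[0.05,-0.003,0,0,180],[0,0,0,0,180],[0.05,-0.003,0,0,180],[0,0,0,0,180],[0,0,0,0,180],[0,0,0,0,180],[0,0,0,0,180],[0,0,0,0,180],[0,0,0,0,180],[0,0,0,0,180]]'
python3 - <<'E'
from h import *
im,c=snap('wrist','w3.png'); 
a=cv2.resize(im[15:120,210:430],None,fx=3.6,fy=3.6,interpolation=2);cv2.imwrite('pics/c3.png',a[:,:,::-1]);print(a.shape)
E
```

```text
t: 14.0
eef_pos: [0.5632, -0.1427, 0.0624]
tool_rot: [0.0, 0.999, -0.032, -0.003]
contact_force: [-9.0, 0.7, 13.0]
grip_width: 0.418
grasp_force: 20.9
(378, 792, 3)
```

View pics/c3.png

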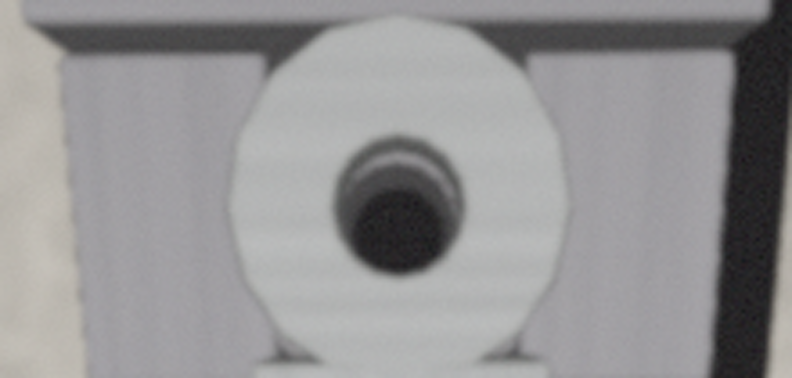

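The nose touches the shoulder: motion stopped and the force rose to 9 N. The bracket bore shows concentric with the gate bore at crop (399,205). Releasing, lifting and going above the pin.

```bash
python3 -m jog '[[0,0,0,0,150],[0,0,0,0,100],[0,0,0,0,100],[0,0,0.5,0,100],[0,0,2,0,100],[0,0,4,0,100],[0,0,5,0,100],[0.3,3,2,0,100],[0.4,4,0,0,100],[0.4,4,0,0,120]]'
python3 -m jog '[[0.4,4,0,0,120],[0.4,4,0,0,120],[0.4,3,0,0,120],[0.5,2.2,0,0,120],[0.2,1.1,0,0,120],[0,0,0,0,120],[0,0,0,0,120],[0,0,0,0,120],[0,0,0,0,120],[0,0,0,0,120]]'
python3 - <<'E'
from h import *
im,c=snap('wrist','w4.png');K,T=c['K'],c['camera_from_world']
print(state()['eef_pos'],state()['contact_force'])
hsv=cv2.cvtColor(im,cv2.COLOR_RGB2HSV);m=cv2.inRange(hsv,(0,150,40),(8,255,255))
k,_,s,cc=cv2.connectedComponentsWithStats(m);print([(s[i].tolist(),cc[i].round(1).tolist()) for i in range(1,k) if s[i][4]>30])
d=np.load('pics/w3.png.npz');print('gate bore',onz(d['K'],d['T'],320.4,71.5,.056))
E
```

```text
t: 15.3
eef_pos: [0.5772, -0.0317, 0.1982]
tool_rot: [-0.0, 0.999, -0.032, 0.001]
contact_force: [-0.1, 0.9, -0.4]
grip_width: 0.53
grasp_force: 0.0
t: 16.55
eef_pos: [0.5958, 0.11, 0.1974]
tool_rot: [0.0, 0.999, -0.032, 0.0]
contact_force: [0.9, 0.6, 0.9]
grip_width: 0.538
grasp_force: 0.0
[0.59579067 0.11016257 0.19735089] [-0.0561448   0.238898    0.36873304]
[([310, 183, 23, 31, 523], [321.0, 199.0]), ([292, 275, 29, 54, 1072], [306.9, 304.6])]
gate bore [ 0.65297959 -0.1473802   0.056     ]
```

View pics/w4.png

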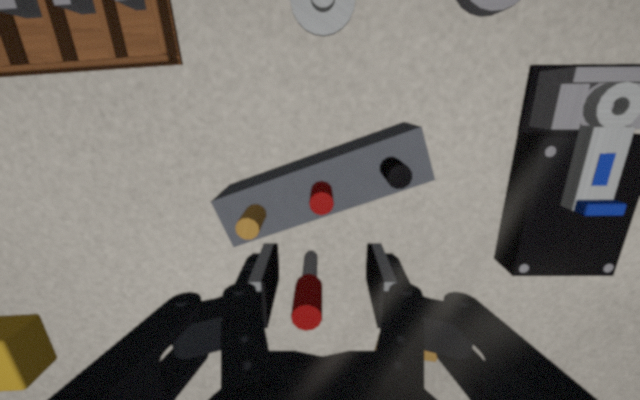

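The red knob's top disc is at about (321.5,202.5). The gate is still in place, with its nose at the shoulder.

```bash
python3 - <<'E'
from h import *
d=np.load('pics/w4.png.npz');K,T=d['K'],d['T']
print(K[0,0],onz(K,T,321.5,202.8,.096),onz(K,T,321,199,.082))
print('cam',-T[:3,:3].T@T[:3,3])
E
```

```text
304.5324650811903 [0.59598212 0.11094126 0.096     ] [0.59454936 0.11148648 0.082     ]
cam [0.67528123 0.10533732 0.32540795]
```

```bash
python3 -m jog '[[0,0.1,-2,0,120],[0,0,-2.5,0,120],[0,0,-2.5,0,120],[0,0,-2.5,0,120],[0,0,-1.2,0,120],[0,0,-0.4,0,120],[0,0,0,0,120],[0,0,0,0,160],[0,0,0,0,190],[0,0,0,0,200]]' 40
python3 -m jog '[[0,0,0,0,225],[0,0,0,0,235],[0,0,0,0,235],[0,0,0,0,235],[0,0,0,0,235],[0,0,0.5,0,235],[0,0,2,0,235],[0,0,2.5,0,235],[0,0,2.5,0,235],[0,0,2.5,0,235]]' 40
```

```text
t: 17.85
eef_pos: [0.5962, 0.1114, 0.0869]
tool_rot: [-0.0, 0.999, -0.032, 0.0]
contact_force: [-0.8, 0.4, 3.0]
grip_width: 0.22
grasp_force: 8.4
t: 19.1
eef_pos: [0.5957, 0.1114, 0.1883]
tool_rot: [-0.0, 1.0, -0.032, 0.0]
contact_force: [0.0, 0.2, -1.0]
grip_width: 0.209
grasp_force: 39.1
```

Pin lifted; going over the bore at about (0.6525, -0.1476).

```bash
python3 -m jog '[[0,0,2,0,235],[0.6,-3,0,0,235],[0.7,-4,0,0,235],[0.7,-4,0,0,235],[0.7,-4,0,0,235],[0.7,-4,0,0,235],[0.7,-3,0,0,235],[0.6,-2,0,0,235],[0.5,-1.3,0,0,235],[0.5,-0.6,0,0,235]]'
python3 -m jog '[[0,0,-2,0,235],[0,0,-2,0,235],[0,0,-1.5,0,235],[0,0,-0.8,0,235],[0,0,0,0,235],[0,0,0,0,235],[0,0,0,0,235],[0,0,0,0,235],[0,0,0,0,235],[0,0,0,0,235]]'
python3 - <<'E'
from h import *
im,_=snap('scene','s5.png');b,_=snap('side','d5.png')
a=cv2.resize(im[140:220,250:350],None,fx=4,fy=4,interpolation=2);b=cv2.resize(b[110:210,270:370],None,fx=4,fy=4,interpolation=2)
o=np.zeros((400,800,3),np.uint8);o[:320,:400]=a;o[:,400:]=b;cv2.imwrite('pics/c5.png',o[:,:,::-1])
E
```

```text
t: 20.35
eef_pos: [0.6531, -0.1475, 0.2065]
tool_rot: [-0.0, 1.0, -0.031, -0.0]
contact_force: [-0.2, 0.9, -1.1]
grip_width: 0.204
grasp_force: 39.1
t: 21.6
eef_pos: [0.6528, -0.1477, 0.1434]
tool_rot: [0.0, 1.0, -0.032, 0.0]
contact_force: [0.1, -0.2, -0.5]
grip_width: 0.203
grasp_force: 39.1
```

View pics/c5.png

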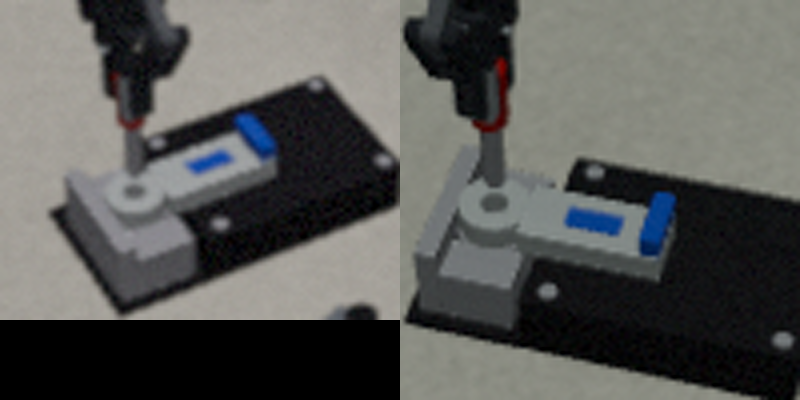

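In both views the pin hangs straight over the gate bore (scene crop 135,190; side crop 492,205). Lowering in small steps.

```bash
python3 -m jog '[[0,0,-0.4,0,235],[0,0,-0.4,0,235],[0,0,-0.3,0,235],[0,0,-0.2,0,235],[0,0,-0.2,0,235],[0,0,-0.2,0,235],[0,0,-0.2,0,235],[0,0,0,0,235],[0,0,0,0,235],[0,0,0,0,235]]'
```

```text
t: 22.95
eef_pos: [0.6528, -0.1476, 0.1244]
tool_rot: [0.0, 1.0, -0.032, 0.0]
contact_force: [0.9, 0.1, -0.7]
grip_width: 0.206
grasp_force: 39.1
```

```bash
python3 -m jog '[[0,0,-0.2,0,235],[0,0,-0.2,0,235],[0,0,-0.2,0,235],[0,0,-0.2,0,235],[0,0,-0.2,0,235],[0,0,0,0,235],[0,0,0,0,235],[0,0,0,0,235],[0,0,0,0,235],[0,0,0,0,235]]'
python3 -m jog '[[0,0,-0.1,0,235],[0,0,-0.1,0,235],[0,0,-0.1,0,235],[0,0,-0.1,0,235],[0,0,-0.1,0,235],[0,0,0,0,235],[0,0,0,0,235],[0,0,0,0,235],[0,0,0,0,235],[0,0,0,0,235]]'
```

```text
t: 24.2
eef_pos: [0.6528, -0.1477, 0.1143]
tool_rot: [0.0, 1.0, -0.032, 0.0]
contact_force: [0.6, -0.5, -0.4]
grip_width: 0.204
grasp_force: 39.1
t: 25.45
eef_pos: [0.6528, -0.1476, 0.1093]
tool_rot: [0.0, 1.0, -0.032, 0.0]
contact_force: [-0.1, 0.3, -0.1]
grip_width: 0.211
grasp_force: 39.1
```

```bash
python3 -m jog '[[0,0,-0.1,0,235],[0,0,-0.1,0,235],[0,0,-0.1,0,235],[0,0,-0.1,0,235],[0,0,-0.1,0,235],[0,0,-0.1,0,235],[0,0,-0.1,0,235],[0,0,-0.1,0,235],[0,0,0,0,235],[0,0,0,0,235]]'
```

```text
t: 26.7
eef_pos: [0.6528, -0.1477, 0.1013]
tool_rot: [0.0, 0.999, -0.032, 0.0]
contact_force: [-0.2, -0.5, -0.9]
grip_width: 0.208
grasp_force: 39.1
```

No resistance: the tip is in the bracket bore with the full shaft diameter entering. Continuing down.

```bash
python3 -m jog '[[0,0,-0.2,0,235],[0,0,-0.2,0,235],[0,0,-0.2,0,235],[0,0,-0.2,0,235],[0,0,-0.2,0,235],[0,0,-0.2,0,235],[0,0,-0.1,0,235],[0,0,-0.1,0,235],[0,0,0,0,235],[0,0,0,0,235]]'
python3 -m jog '[[0,0,-0.1,0,235],[0,0,0,0,235],[0,0,-0.1,0,235],[0,0,0,0,235],[0,0,-0.05,0,235],[0,0,0,0,235],[0,0,0,0,235],[0,0,0,0,235],[0,0,0,0,235],[0,0,0,0,235]]'
```

```text
t: 27.95
eef_pos: [0.6528, -0.1477, 0.0874]
tool_rot: [0.0, 0.999, -0.032, 0.0]
contact_force: [0.3, -0.3, -0.6]
grip_width: 0.206
grasp_force: 39.1
t: 29.2
eef_pos: [0.6528, -0.1477, 0.0848]
tool_rot: [0.0, 1.0, -0.032, 0.0]
contact_force: [-0.2, 1.3, -0.2]
grip_width: 0.202
grasp_force: 39.1
```

```bash
python3 -m jog '[[0,0,-0.05,0,235],[0,0,0,0,235],[0,0,-0.05,0,235],[0,0,0,0,235],[0,0,-0.05,0,235],[0,0,0,0,235],[0,0,-0.05,0,235],[0,0,0,0,235],[0,0,0,0,235],[0,0,0,0,235]]'
```

```text
t: 30.45
eef_pos: [0.6529, -0.1477, 0.083]
tool_rot: [0.0, 1.0, -0.032, 0.0]
contact_force: [-0.4, -0.3, 1.8]
grip_width: 0.201
grasp_force: 39.2
```

Contact is just starting. Half a millimetre more, then confirm by force.

```bash
python3 -m jog '[[0,0,-0.04,0,235],[0,0,0,0,235],[0,0,-0.04,0,235],[0,0,0,0,235],[0,0,0,0,235],[0,0,0,0,235],[0,0,0,0,235],[0,0,0,0,235],[0,0,0,0,235],[0,0,0,0,235]]'
```

```text
t: 31.7
eef_pos: [0.6531, -0.1477, 0.0827]
tool_rot: [0.0, 0.999, -0.032, 0.0]
contact_force: [-2.0, 0.4, 7.8]
grip_width: 0.205
grasp_force: 39.7
```

Seated (7.8 N). Releasing and rising.

```bash
python3 -m jog '[[0,0,0,0,210],[0,0,0,0,180],[0,0,0,0,140],[0,0,0,0,120],[0,0,0,0,120],[0,0,0.5,0,120],[0,0,2,0,120],[0,0,4,0,120],[0,0,4,0,120],[-3,0,1,0,120]]'
python3 -m jog '[[-4,0,0,0,120],[-3,0,0,0,120],[-2,0,0,0,120],[0,0,0,0,120],[0,0,0,0,120],[0,0,0,0,120],[0,0,0,0,120],[0,0,0,0,120],[0,0,0,0,120],[0,0,0,0,120]]'
python3 - <<'E'
from h import *
im,_=snap('wrist','w6.png');b,_=snap('side','d6.png')
a=cv2.resize(im[0:270,200:430],None,fx=1.7,fy=1.7,interpolation=2);b=cv2.resize(b[110:210,270:370],None,fx=4,fy=4,interpolation=2)
o=np.zeros((460,791,3),np.uint8);o[:a.shape[0],:391]=a;o[:400,391:]=b;cv2.imwrite('pics/c6.png',o[:,:,::-1])
# knob position, scene+side
import tri
P=[]
for n in('scene','side'):
    i=read_camera(n);hsv=cv2.cvtColor(i,cv2.COLOR_RGB2HSV);m=cv2.inRange(hsv,(0,180,60),(6,255,255));m[:130]=0;m[215:]=0
    k,_,s,c=cv2.connectedComponentsWithStats(m);j=1+s[1:,4].argmax();P.append(tuple(c[j]))
p,e=tri.tri(*P);print('KNOB',P,p,e)
E
```

```text
t: 32.95
eef_pos: [0.6261, -0.1474, 0.2021]
tool_rot: [0.0, 1.0, -0.031, 0.004]
contact_force: [-0.2, -0.6, -0.3]
grip_width: 0.526
grasp_force: 0.0
t: 34.2
eef_pos: [0.5328, -0.1476, 0.197]
tool_rot: [0.0, 1.0, -0.032, -0.0]
contact_force: [-0.3, -1.0, -0.7]
grip_width: 0.531
grasp_force: 0.0
s1 [ 484.3 -185.5   43. ] gap 2.6 [ 481.6 -190.2] [ 484.4 -186.5]
s2 [489.8 -97.6  40.7] gap 3.0 [ 488.7 -100.2] [489.8 -96.2]
s3 [ 614.1 -103.9   42.5] gap 4.3 [ 612.1 -108.8] [ 614.3 -103.2]
s4 [ 608.5 -194.1   41.3] gap 3.8 [ 607.1 -198.1] [ 608.5 -192.8]
gate [ 625.9 -150.5   55.7] gap 4.0 [ 625.4 -152.9] [ 625.4 -147.4]
tabtop [ 536.2 -149.8   73.1] gap 5.4 [ 535.4 -149. ] [ 536.8 -156.4]
bore [ 651.7 -146.    39.1] gap 4.0 [ 651.  -148.8] [ 651.3 -143.4]
pin [594.8 110.9  80.4] gap 3.2 [593.  107.5] [595.1 111.4]
brass [576.4 173.   78.8] gap 2.2 [575.7 171.3] [576.4 173.9]
black [612.2  48.4  76.8] gap 4.6 [612.2  46.4] [611.5  52. ]
big [497.9 129.4  89.5] gap 2.1 [483.7 116.2] [499.5 119.5]
fixture yaw -3.421980295769346 0.1245886472868722 0.08961427490948959
y axis -93.72304733329291
origin [ 0.58925232 -0.14944615] ex [ 0.998217   -0.05968932]
gate 36.1 1.4
bore 61.6 7.0
tabtop -52.9 -6.4
s1 -103.7 -45.2
s2 -102.9 45.2
s3 21.3 44.8
s4 21.2 -44.8
rack y yaw 106.16982055003976 0.12845231867173942
KNOB [(np.float64(283.05454545454546), np.float64(181.45454545454547)), (np.float64(292.7857142857143), np.float64(153.74107142857142))] [ 0.65187297 -0.14660331  0.07629308] 0.004256642622844274
```

View pics/c6.png

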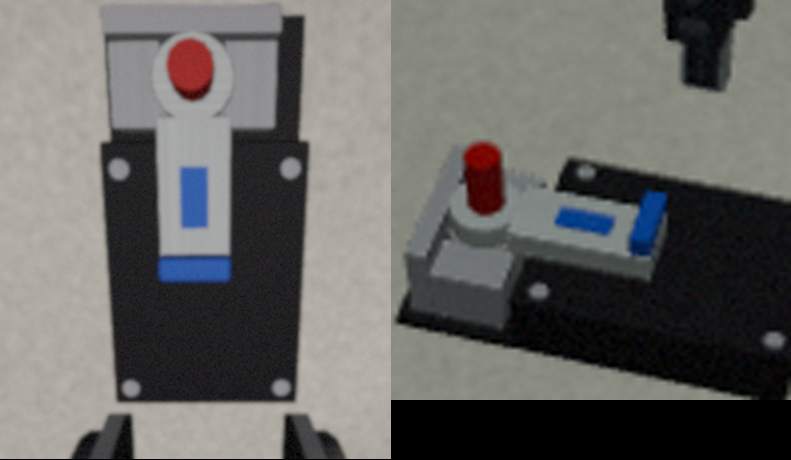

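The knob sits on the gate: its centre triangulates to z≈76 mm against 74 expected (earlier knobs read 1–2 mm high too). The nose is at the shoulder and the robot is clear.

```bash
python3 -c "from cell import *; print(close_job())"
```

```text
the job is handed in; nothing more can be done
None
```

The job is handed in: the gate's nose rests against the bracket's shoulder, and the smaller red pin is through both bores with its knob down on the gate. It took about 34 s, no force reading exceeded about 16 N, and the robot touched none of the other pins or loose pieces.

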